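# Dial open the hasp lock of a tool strongbox and hold it up

## Task

Open the combination lock on the strongbox: turn its dial clockwise until it clicks in with the pointer at the raised mark, pull the shackle fully out, and then lift the open lock off the hasp. Finish still holding the lock in the gripper, steady, dial up and about level, a good 10 cm above where it lay and clear of everything; leave the other things on the box and bench where they are.

Things in the scene. Friction and masses are not known exactly. Their poses are not given: they have to be found in the camera images.
- strongbox: grey steel box fixed to the bench, 274 (x) x 254 (y) x 90 mm tall; origin: centre of its underside, z up. On its lid is a steel hasp: a seat plate in which the lock lies and a hook-shaped staple
- hasp_seat (a point): centre of the seat plate's top, on which the lock's underside lies at the start; 98 mm above the bench, 8 mm above the lid; axes as the box's. Lips up to 10 mm high hold only the four corners of the lock's case with 1 mm of play: the middle 40 mm of each side is free
- staple_tip (a point): front end of the staple's arm, at mid height. Staple: a 10 mm square post standing 36 to 46 mm from the seat's centre on its -x side, and on top of it an arm 10 mm wide, 8 mm thick (26 to 34 mm above the seat plate), reaching out to this tip 80 mm from the seat's centre. Shut, the shackle's bow is caught under the arm; fully pulled, the bow is clear and the lock lifts straight up
- lock_mid (a point): middle of the lock's case, half-way up. A loose steel padlock, about 0.45 kg, lying on its back in the hasp. Case 60 (x) x 58 (y) x 36 mm (z); z points up out of the face with the dial; the U-shaped shackle sticks out at the -x end
- mark (a point): the mark: a raised dark block 6 (x) x 7 (y) x 4 mm at the +x edge of the lock's face, opposite the shackle; fine ticks every 30 degrees complete the ring round the dial
- dial_grip (a point): on the dial's axis, half-way up its grip bar, 31 mm above lock_mid. Dial: black disc 42 mm across, 4 mm thick, carrying a straight grip bar 12 mm wide, 36 mm long, 18 mm high (top 9 mm above this point). The x axis points along the bar to its pointer end (white line on top; 21 mm to that end, 15 mm to the other)
- dial (a joint): dial angle, rad, growing clockwise seen from above; 2.618 (150 deg) points at the mark; only there (within 0.08) is the shackle free. It clicks into a sprung detent every 0.5236 rad (0 is one); leaving one takes about 0.08 N m; let go within 0.2 rad of one it is drawn in. Stops at -0.15 and 5.6
- shackle_grip (a point): half-way between the shackle's two straight legs, at their centre height (18 mm above the seat plate, 26 mm above the lid), 56 mm from the case's centre when shut; moves with the shackle; axes as the lock's. Legs: 10 mm round bars along x, 48 mm over their outer sides; bow's outer end 24 mm further to -x
- shackle (a joint): how far the shackle is pulled out of the case along the lock's -x, m: 0 shut (2 mm of rattle while locked), 0.024 at its end stop; friction about 3 N, stays where it is left; with it out the dial cannot turn
- washer: bystander: flat steel washer, 42 mm across, 6 mm thick, lying on the box lid; origin: centre of its underside
- socket: bystander: steel wrench socket, 26 mm across, 30 mm tall, standing on the box lid; origin: centre of its underside
- hexkey: bystander: L-shaped steel hex key, 60 x 22 mm, lying on the box lid; origin: centre of its underside
- wrench: bystander: flat steel spanner lying on the bench; origin: centre of its underside
- tape: bystander: grey roll of tape, 90 mm across, 48 mm tall, lying on the bench; origin: centre of its underside
- jar: bystander: glass jar with steel cap, 64 mm across, 85 mm tall, on the bench; origin: centre of its underside
- mug: bystander: white mug, about 80 mm across, on the bench; origin: centre of its underside
Things that resemble listed ones, but are neither listed nor needed, are in the scene too. What is shaped like the part that bears lock_mid but blue or green is not meant.

How it is judged:
On the way, in this order (a step that is already met when the one before it is completed fails the run):
1. the dial stands at the mark (within 5 degrees), the shackle still in, the lock in its seat (value of joint dial between 2.53 and 2.706 rad and value of joint shackle below 0.006 m and distance between lock_mid and hasp_seat below 0.03 m), for 0.2 s.
2. the shackle is pulled out (at least 18 mm of its 24) while the lock is in its seat (value of joint shackle above 0.018 m and distance between lock_mid and hasp_seat below 0.03 m), for 0.2 s.
At the end, for the whole second after the job is handed in: The gripper holds the lock, its middle at least 196 mm above the bench (80 mm above where it lay), the shackle at least 16 mm out, the dial facing up within 20 degrees, at rest, touching the fingers and not the box (height (world z) of lock_mid above 0.196 m and value of joint shackle above 0.016 m and angle between lock_mid's own z axis and vertical below 0.35 rad and contact force between the fingers and lock above 1 N and contact force between lock and strongbox below 0.05 N and linear speed of lock below 0.03 m/s); the arm keeps its last pose, push and grip.
It fails at once if a thing on the box lid or bench is moved more than 30 mm (distance of any of washer, socket, hexkey, wrench, tape, jar, mug from where it was at the start of the episode above 0.03 m).
It also fails if it takes over 64 s, if anything falls off the work surface, if the arm or the gripper's body presses on something with over 40 N, if the wrist force passes 120 N, or if a joint passes its speed limit or range.

## Robot

A 6-joint arm with a two-finger parallel gripper is mounted at the origin on the work surface. World frame = base frame: x ahead of the robot, y to its left, z up, the work surface at z = 0. Lengths are in m, angles in rad, forces in N, time in s.
With the tool pointing down it reaches from about 0.375 to 0.9 m from the base axis. Payload 3.1 kg.
Tool frame: the origin (TCP) lies midway between the tips of the shut fingers; the grasp point (between the pads) lies 19 mm behind it (manip.hold_point_z is the distance from the TCP to the grasp point, in m); z points along the fingers, y is the direction in which the jaws open and shut (so a half turn about z gives the same grasp; the last joint's range is limited). The gripper opens to 85 mm and grips with 20 to 120 N. Pads are 22 mm wide; open, the fingers measure 114 mm over their backs; the gripper's body (76 mm by 85 mm) begins 54 mm behind the grasp point. The pads swing forward as they close: fully open they stand 13 mm farther back than shut.
Start: joints at [-1.51, 0.527, 1.433, -0, 1.181, -0.178], TCP at [0.148, -0.607, 0.231] pointing down, gripper open.
Joint ranges: [-3.08, 3.08], [-0.75, 2.2], [0.22, 2.44], [-1.43, 4.57], [0, 2.65], [-2.85, 2.85]. Speed limits (rad/s): [2.79, 2.79, 3.14, 3.14, 3.14, 3.14].

## Interface

Orientations are given as a unit quaternion [x, y, z, w].
In Python, from station import manip gives the robot as it stands.
- The arm moves only by the tool drive_tool, never from a script. Its argument "motion" is one flat list of numbers, 7 for each row, row after row: the shift along the tool's x, y, z in mm, then the turn, a rotation vector about the tool's x, y, z in degrees, then the finger opening in mm, from 0 to 85.4. A call has 1 to 8 rows; each row is the pose to reach, as a shift and turn from the pose measured when the call began, along the tool's axes at that moment; what a row does not reach only later rows make up. A row lasts 1/8 s, in which the tool goes at most 62.5 mm and 10.7 degrees, less where a joint would pass 70% of its speed; a pose out of reach is approached as far as the arm can. A call with a gripper value outside its range is refused whole. The fingers move at their own pace and stop on an object; "force" is the grip in N (left out, the last holds). Time passes only in rows, so rows that repeat a pose let the fingers close. It gives the time, the measured TCP pose, the force and the opening at its end, in the units of the state.
- manip.sense(): the state, without advancing time (a new reading comes with each control period).
- manip.snapshot(name): name is "side" or "top" or "wrist"; returns a dict with "color" (420x560x3 uint8, red, green, blue), "fx", "fy", "cx", "cy" (pixels), "k1" (the pictures are not rectified: a ray, as slopes to the right and down, at radius r is drawn at 1 + k1 r^2 times it, then the intrinsics apply), "view" (4x4, takes a point from world to camera coordinates). Camera axes: x right, y up, looking along -z (the intrinsics and any distortion apply to the point x, -y, -z); pixel columns grow to the right and rows downward; lengths in m; the calibration is good to about 2 mm. A picture is of the moment at which its call begins. There is no depth.
- manip.sign_off(): hands the job in, once; it reports no verdict.
The state is a dict: "t": time; "q": joint angles; "qd": joint speeds; "tau": joint torques, N m; "tcp_pos": TCP position; "tool_rot": TCP orientation; "force": force on the tool from outside, world axes, zero at the start; "ft_torque": the same for the moment, N m; "finger_gap": opening from 0.0 (shut) to 1.0 (fully open).
Only numpy, scipy, OpenCV 4.12 (cv2) and the standard library are available. Lean on these libraries where they do the work, as an engineer would, in place of code of your own. Each camera call takes 0.05 s, during which the arm holds its last target.

## Working session

There is one attempt and no reset: what is moved stays moved. The work goes in short steps, Python scripts to look and compute and a tool call to move; the robot and the scene stay as the last step left them, time stands still between calls to the robot, and variables do not carry over. Pictures are saved under pics/ and viewed, and the job is handed in when it is done.

Besides the shell and the picture viewer there is one more tool, called after ">>>" by a JSON object that holds its "name" and its "arguments", one argument or row to a line. drive_tool: Moves the arm, as the interface text tells. Its arguments: {"type":"object","properties":{"motion":{"type":"array","items":{"type":"number"}},"force":{"type":"number"}},"required":["motion"]}

```bash
mkdir -p pics; ls; python3 - <<'E'
from station import manip
import cv2
print(manip.sense(), manip.hold_point_z)
for n in ["side","top","wrist"]:
    s=manip.snapshot(n); cv2.imwrite(f"pics/{n}0.png",s["color"][:,:,::-1])
    print(n,s["fx"],s["fy"],s["cx"],s["cy"],s["k1"],s["view"])
E
```

```text
pics
{'t': 0.0, 'q': array([-1.50948158e+00,  5.28454317e-01,  1.43392128e+00,  7.59750106e-06,
        1.18138863e+00, -1.78468100e-01]), 'qd': array([ 2.91210542e-04, -5.97742380e-04, -4.46455503e-05,  3.64176291e-04,
        2.64130147e-04,  6.09930505e-04]), 'tau': array([ 3.95854149e-04, -4.42354238e+01, -1.78024185e+01, -1.56103206e-04,
        8.48111522e-03,  2.81688187e-06]), 'tcp_pos': array([ 0.14843738, -0.60637368,  0.23033486]), 'tool_rot': array([ 9.92821216e-01,  1.19602905e-01,  6.70720862e-05, -1.08371735e-03]), 'force': array([0.16541896, 0.16588997, 0.09387559]), 'ft_torque': array([ 0.00446083,  0.03451111, -0.01720527]), 'finger_gap': 1.0004103987012798} 0.0187
side 503.170094686875 503.170094686875 271.94614440583337 208.42080703763094 -0.11809024939214596 [[-0.8923683  -0.45126255  0.00639775  0.46010981]
 [ 0.31066044 -0.60392233  0.73400811 -0.2583405 ]
 [-0.32736663  0.6569931   0.67911056 -1.1110309 ]
 [ 0.          0.          0.          1.        ]]
top 448.60247389497806 448.60247389497806 278.2268505307199 202.62627984838656 -0.04295975777219977 [[-0.13207851 -0.99122921  0.00446418  0.04522595]
 [ 0.96564226 -0.12764965  0.22636385 -0.54275963]
 [-0.22380861  0.0342086   0.97403259 -1.04313947]
 [ 0.          0.          0.          1.        ]]
wrist 293.0031621003015 293.0031621003015 270.6587788426957 208.4100246032533 -0.03409903833177662 [[ 0.23698216 -0.97151207 -0.0019388  -0.62424645]
 [ 0.91740665  0.22443997 -0.32862098  0.04274372]
 [ 0.31969439  0.07609864  0.94445989 -0.38148925]
 [ 0.          0.          0.          1.        ]]
```

View pics/side0.png

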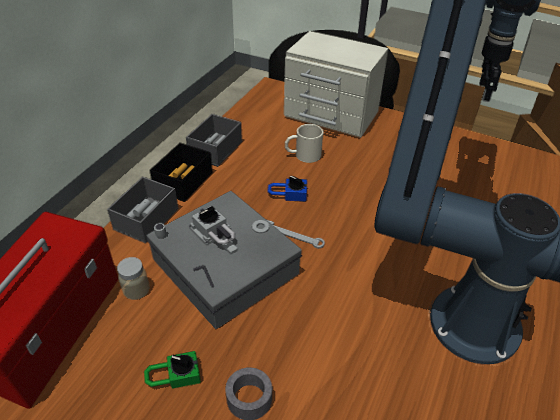

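View pics/top0.png

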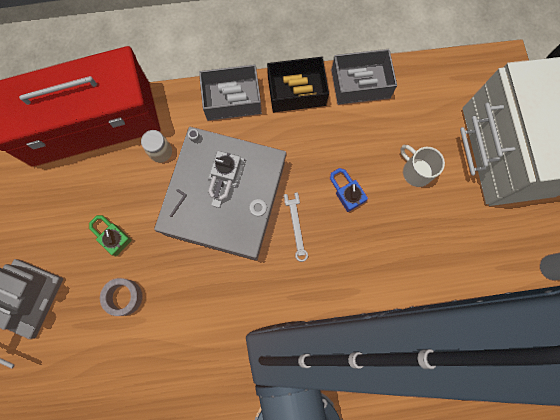

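View pics/wrist0.png

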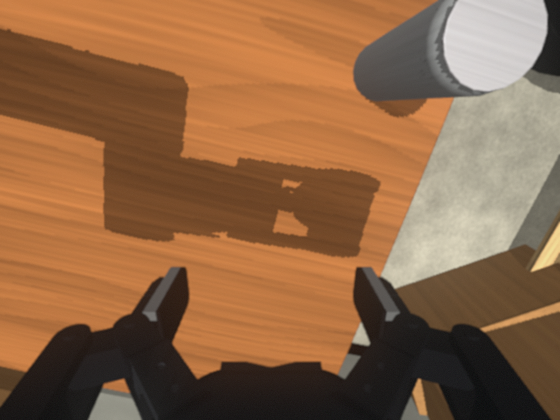

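The three lock-shaped things in the top view are steel grey on the box (225,168), blue (350,190) and green (110,237). The grey one in the hasp fits, because it is steel and lies on the box. I'll confirm that in enlarged crops.

```bash
python3 - <<'E'
import cv2
a=cv2.imread("pics/top0.png")[115:275,140:310]; cv2.imwrite("pics/topc.png",cv2.resize(a,None,fx=3.7,fy=3.7,interpolation=cv2.INTER_CUBIC))
a=cv2.imread("pics/top0.png")[140:215,195:255]; cv2.imwrite("pics/topd.png",cv2.resize(a,None,fx=8,fy=8,interpolation=cv2.INTER_CUBIC))
a=cv2.imread("pics/side0.png")[195:260,180:250]; cv2.imwrite("pics/sidec.png",cv2.resize(a,None,fx=8,fy=8,interpolation=cv2.INTER_CUBIC))
E
```

```text
(no output)
```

View pics/topc.png

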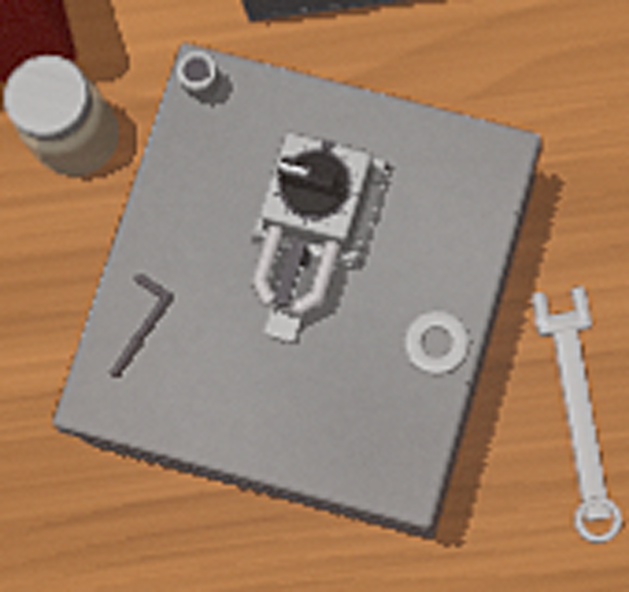

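View pics/topd.png

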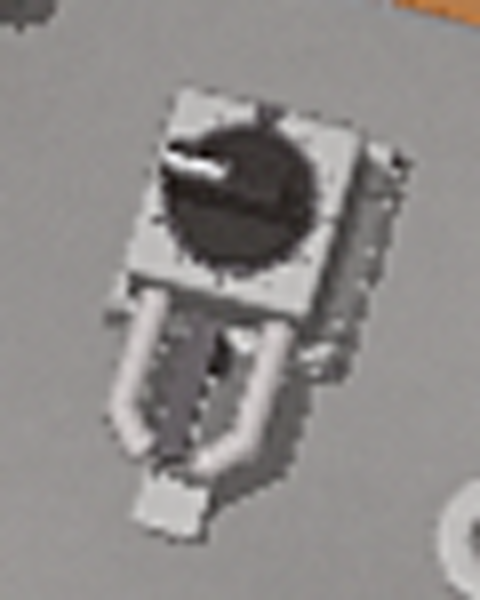

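View pics/sidec.png

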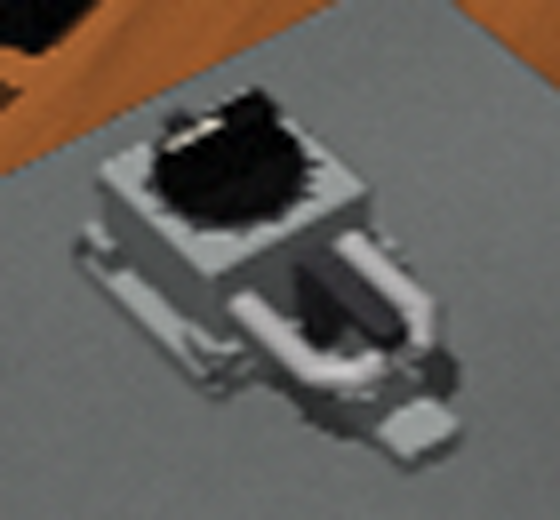

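The crops confirm it. The grey steel lock lies in the hasp with its dial up, the mark at top-view crop (268,113), the pointer to the left and the shackle towards the bottom. Next I'll measure it.

```bash
cat > h.py <<'E'
import numpy as np, cv2
from station import manip
from scipy.spatial.transform import Rotation as R
from scipy.optimize import least_squares
def cam(n): 
    s=manip.snapshot(n); return s
def save(s,name,crop=None,f=1):
    a=s["color"][:,:,::-1]
    if crop: x0,y0,x1,y1=crop; a=a[y0:y1,x0:x1]
    cv2.imwrite("pics/"+name,cv2.resize(a,None,fx=f,fy=f,interpolation=cv2.INTER_CUBIC))
def proj(s,P):
    P=np.atleast_2d(P); c=P@s["view"][:3,:3].T+s["view"][:3,3]
    x=c[:,0]/-c[:,2]; y=-c[:,1]/-c[:,2]; k=1+s["k1"]*(x*x+y*y)
    return np.c_[s["fx"]*x*k+s["cx"],s["fy"]*y*k+s["cy"]]
def ray(s,uv,z):
    uv=np.atleast_2d(uv).astype(float); out=[]
    for u in uv:
        d=np.array([(u[0]-s["cx"])/s["fx"],(u[1]-s["cy"])/s["fy"]]); x=d.copy()
        for _ in range(20): x=d/(1+s["k1"]*(x@x))
        v=s["view"][:3,:3].T@np.array([x[0],-x[1],-1]); o=-s["view"][:3,:3].T@s["view"][:3,3]
        out.append(o+v*(z-o[2])/v[2])
    return np.array(out)
def uncrop(uv,f,off): return (np.atleast_2d(uv)+.5)/f-.5+np.array(off)
def fit(obs,loc):  # obs list of (s,uv), loc Nx3 in lock/box frame with world z
    def res(p):
        c,sn=np.cos(p[2]),np.sin(p[2]); r=[]
        for s,uv,L in zip(*obs,loc):
            L=np.asarray(L,float); W=np.c_[p[0]+c*L[:,0]-sn*L[:,1],p[1]+sn*L[:,0]+c*L[:,1],L[:,2]]
            r.append((proj(s,W)-uv).ravel())
        return np.concatenate(r)
    return res
E
python3 - <<'E'
from h import *
T=cam("top");S=cam("side")
lid=uncrop([[183,43],[541,135],[433,530],[55,425]],3.7,(140,115))
W=ray(T,lid,.09);print(W)
# local: top-left=+x,+y
L=np.array([[.137,.127,.09],[.137,-.127,.09],[-.137,-.127,.09],[-.137,.127,.09]])
r=least_squares(fit(([T],[lid]),[L]),[W[:,0].mean(),W[:,1].mean(),0]);print("box",r.x,r.fun.round(1))
f=uncrop([[178,90],[365,135],[315,312],[130,270]],8,(195,140))
L=np.array([[.03,.029,.134],[.03,-.029,.134],[-.03,-.029,.134],[-.03,.029,.134]])
fs=uncrop([[102,170],[252,92],[368,185],[212,272]],8,(180,195))
r1=least_squares(fit(([T],[f]),[L]),r.x);print("lockT",r1.x,r1.fun.round(1))
print(proj(S,np.c_[r1.x[:2][None]+[[0,0]],.134]), "predicted side centre; side face", fs.mean(0))
for i in range(4):
    c,s=np.cos(r1.x[2]),np.sin(r1.x[2]);l=L[i]
    print((proj(S,[r1.x[0]+c*l[0]-s*l[1],r1.x[1]+s*l[0]+c*l[1],.134])-[180,195])*8)
for nm,p in zip(["ptrtip","ptrin","other"],[[165,155],[225,178],[293,210]]):
    print(nm,ray(T,uncrop([p],8,(195,140)),.156))
print("mark",ray(T,uncrop([[268,113]],8,(195,140)),.138))
E
```

```text
[[ 0.76146704  0.16975325  0.09      ]
 [ 0.66445587 -0.06148544  0.09      ]
 [ 0.41292501  0.04179799  0.09      ]
 [ 0.51117855  0.27402049  0.09      ]]
box [ 0.58766205  0.10598082 -0.39519017] [-0.3 -0.5  1.  -0.4  0.2  0.2 -0.8  0.5]
lockT [ 0.63430337  0.08667011 -0.36565344] [ 0.1 -0.6  0.4 -0.8  0.2  0.8 -0.7  0.6]
[[210.09310432 214.9728505 ]] predicted side centre; side face [208.75    217.03125]
[[ 99.5852323  152.63300791]]
[[257.68994053  63.7338317 ]]
[[382.78294568 166.95388019]]
[[222.97164913 260.94090111]]
ptrtip [[0.64381747 0.10697652 0.156     ]]
ptrin [[0.63462747 0.09056094 0.156     ]]
other [[0.62248108 0.07221907 0.156     ]]
mark [[0.65910642 0.07740714 0.138     ]]
```

```bash
cat >> h.py <<'E'
def delta(pos,theta_deg):
    st=manip.sense(); Rc=R.from_quat(st["tool_rot"]); t=np.deg2rad(theta_deg)
    Rt=R.from_matrix(np.array([[np.cos(t),np.sin(t),0],[np.sin(t),-np.cos(t),0],[0,0,-1.]]).reshape(3,3))
    d=Rc.inv().apply(np.asarray(pos)-st["tcp_pos"])*1000
    v=(Rc.inv()*Rt).as_rotvec(degrees=True)
    print("t",round(st["t"],2),"tcp",st["tcp_pos"].round(4),"F",st["force"].round(1),"gap",round(st["finger_gap"]*85.4,1),"shift",d.round(1),"turn",v.round(2))
    x=Rc.apply([1,0,0]); print("theta now",np.rad2deg(np.arctan2(x[1],x[0])).round(2), "q",st["q"].round(2))
    return d,v
E
python3 - <<'E'
from h import *
delta([.632,.088,.26],62)
E
```

```text
t 0.25 tcp [ 0.1484 -0.6068  0.2308] F [-0. -0.  0.] gap 85.2 shift [ 634.7 -560.1  -28.5] turn [-5.000e-02 -4.000e-02 -4.826e+01]
theta now 13.74 q [-1.51  0.53  1.43  0.    1.18 -0.18]
```

>>> {"name": "drive_tool", "arguments": {
  "motion": [40,-35,-30,0,0,-5,85,100,-88,-50,0,0,-11,85,160,-140,-50,0,0,-17,85,220,-190,-50,0,0,-23,85,280,-245,-50,0,0,-29,85,340,-300,-50,0,0,-35,85,400,-350,-50,0,0,-41,85,440,-388,-50,0,0,-45,85]
}}

```text
t: 1.25
tcp_pos: [0.4294, -0.2046, 0.2814]
tool_rot: [0.871, 0.491, 0.0, 0.0]
force: [1.1, -0.5, 0.8]
finger_gap: 0.996
```

```bash
python3 - <<'E'
from h import *
delta([.632,.088,.26],62)
E
```

```text
t 1.25 tcp [ 0.4294 -0.2046  0.2814] F [ 1.1 -0.5  0.8] gap 85.1 shift [355.2  22.1  21.7] turn [ 0.03 -0.04 -3.13]
theta now 58.87 q [-0.68  0.26  1.73  0.    1.15 -0.14]
```

>>> {"name": "drive_tool", "arguments": {
  "motion": [50,3,0,0,0,0,85,105,7,0,0,0,0,85,160,10,0,0,0,-1,85,215,14,0,0,0,-2,85,270,17,10,0,0,-3,85,320,20,15,0,0,-3,85,355,22,22,0,0,-3,85,355,22,22,0,0,-3,85]
}}

```text
t: 2.25
tcp_pos: [0.6323, 0.0901, 0.2585]
tool_rot: [0.857, 0.516, 0.0, -0.0]
force: [-0.5, -1.3, 0.3]
finger_gap: 0.995
```

```bash
python3 - <<'E'
from h import *
delta([.632,.088,.26],62)
W=cam("wrist"); save(W,"w1.png"); save(W,"w1c.png",(150,90,400,290),3)
import pickle; pickle.dump(W,open("w1.pkl","wb"))
E
```

```text
t 2.25 tcp [0.6323 0.0901 0.2585] F [-0.5 -1.3  0.3] gap 85.0 shift [-2.   0.8 -1.6] turn [-0.04 -0.03  0.06]
theta now 62.06 q [-0.03  0.52  1.37  0.    1.26  0.45]
```

View pics/w1.png

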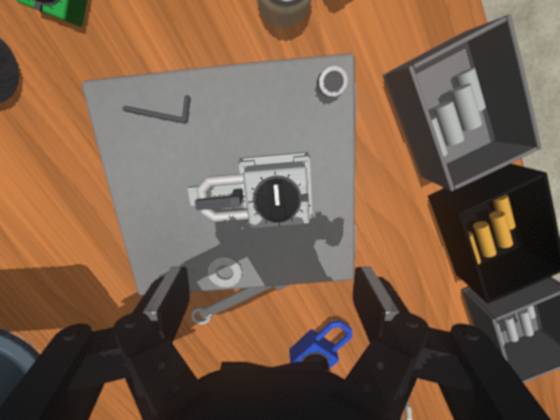

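View pics/w1c.png

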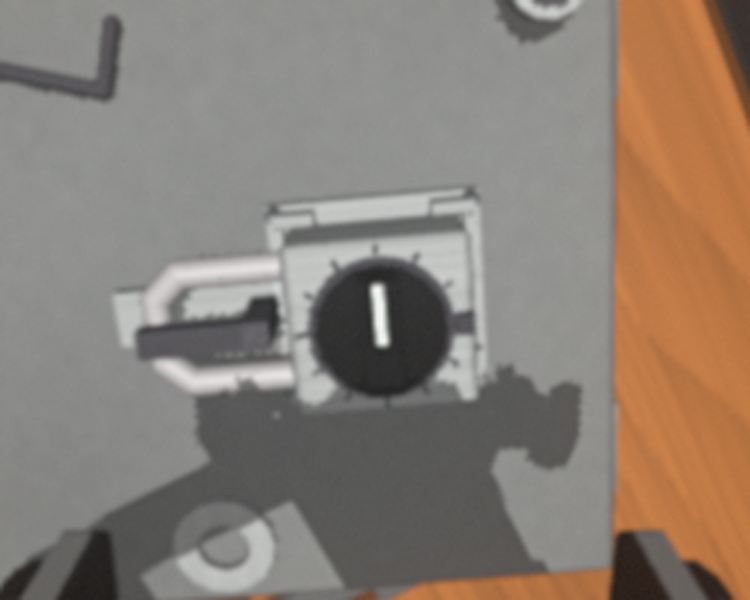

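```bash
python3 - <<'E'
from h import *
import pickle
W=pickle.load(open("w1.pkl","rb"));T=cam("top")
f=uncrop([[284,233],[470,222],[478,398],[302,410]],3,(150,90))
L=np.array([[-.03,.029,.134],[.03,.029,.134],[.03,-.029,.134],[-.03,-.029,.134]])
r=least_squares(fit(([W],[f]),[L]),[.634,.087,-.39]);print("lock W",r.x,r.fun.round(1))
ft=uncrop([[130,270],[178,90],[365,135],[315,312]],8,(195,140))
r=least_squares(fit(([W,T],[f,ft]),[L,L]),[.634,.087,-.39]);print("lock WT",r.x,r.fun.round(1))
print("disc", ray(W,uncrop([[381,327]],3,(150,90)),.138))
m=uncrop([[377,285],[382,346],[462,322]],3,(150,90)); 
a=ray(W,m[:2],.156);d=a[0]-a[1];print("ptr",a,np.rad2deg(np.arctan2(d[1],d[0])));print("mark",ray(W,m[2:],.138))
lid=np.array([[83,83],[354,55],[355,281]]);b=ray(W,lid,.09);print(b);
d=b[1]-b[0];print("box x ang",np.rad2deg(np.arctan2(d[1],d[0])),np.linalg.norm(d))
d=b[1]-b[2];print("box y ang",np.rad2deg(np.arctan2(d[1],d[0]))-90,np.linalg.norm(d))
E
```

```text
lock W [ 0.63970829  0.09070865 -0.41588071] [-1.3  0.8  1.7 -0.2  0.9 -0.3 -1.3 -0.2]
lock WT [ 0.63899967  0.0900928  -0.40904362] [-1.9  2.   1.1  0.5  0.7  0.4 -1.4  0.8 -2.7 -1.8 -0.9 -2.6 -0.9 -1.9
 -2.1 -0.5]
disc [[0.6382694  0.08979188 0.138     ]]
ptr [[0.64540225 0.10663496 0.156     ]
 [0.63812054 0.089582   0.156     ]] 66.87723368003917
mark [[0.66141561 0.07936923 0.138     ]]
[[ 0.51758942  0.27390417  0.09      ]
 [ 0.76481748  0.16948354  0.09      ]
 [ 0.66842343 -0.06364055  0.09      ]]
box x ang -22.897525348351817 0.2683754475547726
box y ang -22.464514215708235 0.25226702666372536
```

```bash
python3 - <<'E'
from h import *
S=cam("side")
f=uncrop([[100,170],[368,185],[212,272]],8,(180,195))
L=np.array([[.03,.029,.134],[-.03,-.029,.134],[-.03,.029,.134]])
r=least_squares(fit(([S],[f]),[L]),[.634,.087,-.39]);print(r.x,r.fun.round(1))
delta([.637,.0895,.195],67)
E
```

```text
[ 0.63450453  0.09225287 -0.38923388] [-0.9 -0.6  0.9 -0.1 -0.   0.6]
t 2.4 tcp [0.6313 0.0873 0.2595] F [-0.5 -0.   0.4] gap 85.1 shift [ 4.7  4.  64.5] turn [-0.01  0.01 -5.15]
theta now 61.85 q [-0.04  0.52  1.37 -0.    1.26  0.45]
```

>>> {"name": "drive_tool", "arguments": {
  "motion": [2,2,30,0,0,-3,60,5,4,60,0,0,-5,40,5,4,64,0,0,-5,40,5,4,64,0,0,-5,40,5,4,64,0,0,-5,40]
}}

```text
t: 3.02
tcp_pos: [0.638, 0.0894, 0.1972]
tool_rot: [0.835, 0.551, 0.001, 0.001]
force: [0.1, 0.0, 0.4]
finger_gap: 0.471
```

```bash
python3 - <<'E'
from h import *
delta([.637,.0895,.141],67)
W=cam("wrist"); save(W,"w2.png")
import pickle; pickle.dump(W,open("w2.pkl","wb"))
print(proj(W,[[.6365,.0898,.156],[.6365+.021*np.cos(1.17),.0898+.021*np.sin(1.17),.156],[.6365,.0898,.138]]))
E
```

```text
t 3.02 tcp [0.638  0.0894 0.1972] F [0.1 0.  0.4] gap 40.2 shift [-0.3 -1.1 56.2] turn [ 0.15 -0.05 -0.2 ]
theta now 66.8 q [-0.03  0.59  1.42 -0.    1.13  0.37]
[[268.39789704 236.63710042]
 [268.17296437 207.77822618]
 [268.52002679 226.53194938]]
```

View pics/w2.png

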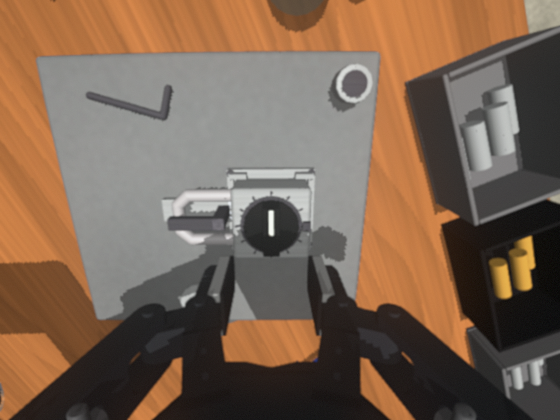

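```bash
python3 - <<'E'
from h import *
import pickle
W=pickle.load(open("w2.pkl","rb"))
print(ray(W,[[270.5,234],[270.5,210]],.156), ray(W,[[270.5,225]],.138), proj(W,[[.638,.0894,.197]]))
save({"color":W["color"]},"w2c.png",(200,160,340,300),5)
E
```

```text
[[0.63861015 0.09104923 0.156     ]
 [0.6454957  0.10708695 0.156     ]] [[0.63834345 0.09035036 0.138     ]] [[270.78745955 267.12696942]]
```

View pics/w2c.png

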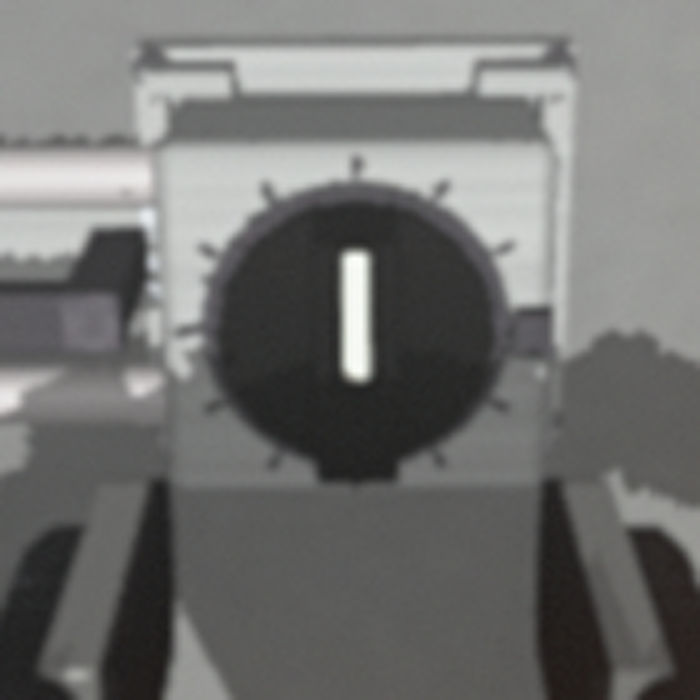

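>>> {"name": "drive_tool", "arguments": {
  "motion": [0,0,25,0,0,0,40,0,0,45,0,0,0,35,0,0,56,0,0,0,30,0,0,56,0,0,0,30,0,0,56,0,0,0,30]
}}

```text
t: 3.7
tcp_pos: [0.6388, 0.0895, 0.1422]
tool_rot: [0.835, 0.551, 0.002, 0.001]
force: [-0.2, 0.9, -0.8]
finger_gap: 0.35
```

```bash
python3 - <<'E'
from h import *
delta([.638,.0902,.141],67)
W=cam("wrist"); save(W,"w3.png",(200,160,340,300),5)
S=cam("side"); save(S,"s3.png",(160,150,270,260),6)
E
```

```text
t 3.7 tcp [0.6388 0.0895 0.1422] F [-0.2  0.9 -0.8] gap 29.9 shift [ 0.3 -1.1  1.2] turn [ 0.25 -0.09 -0.18]
theta now 66.82 q [-0.03  0.66  1.46 -0.    1.02  0.37]
```

View pics/w3.png

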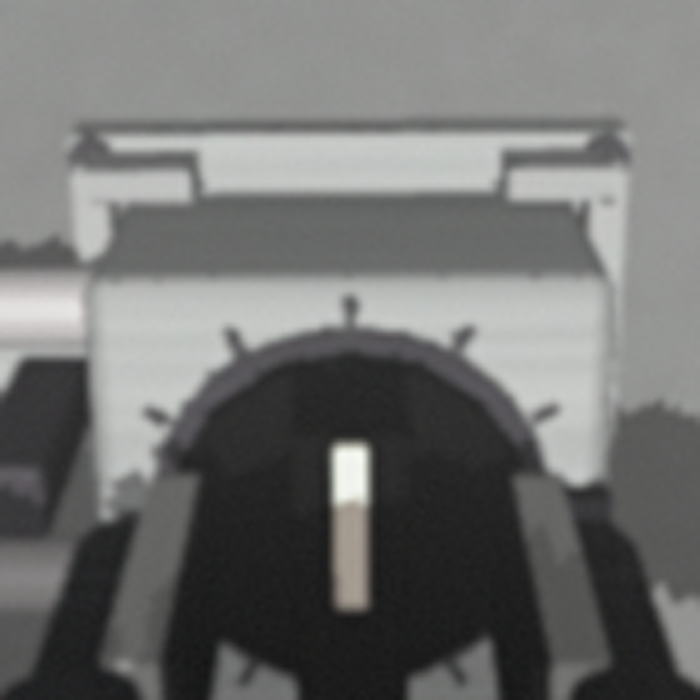

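View pics/s3.png

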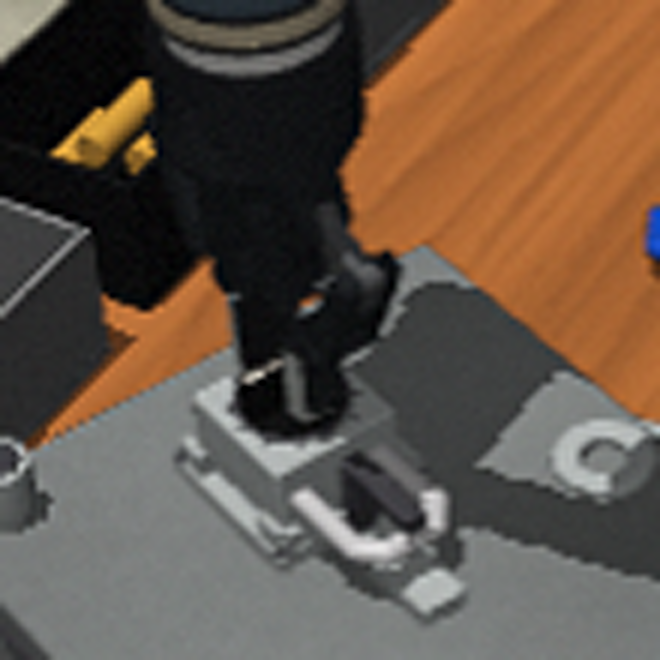

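The fingers straddle the bar, with the bar at 351 and the jaw middle at about 355 in the crop. I'll close on it now.

>>> {"name": "drive_tool", "arguments": {
  "motion": [0,0,0.5,0,0,0,20,0,0,0.5,0,0,0,8,0,0,0.5,0,0,0,8,0,0,0.5,0,0,0,8,0,0,0.5,0,0,0,8],
  "force": 30
}}

```text
t: 4.42
tcp_pos: [0.6388, 0.0897, 0.1423]
tool_rot: [0.835, 0.551, 0.002, 0.001]
force: [-1.2, 0.4, 4.6]
finger_gap: 0.13
```

```bash
python3 - <<'E'
from h import *
delta([.638,.0902,.141],-23)
E
```

```text
t 4.42 tcp [0.6388 0.0897 0.1423] F [-1.2  0.4  4.6] gap 11.1 shift [ 0.1 -0.9  1.3] turn [ 0.12 -0.29 89.83]
theta now 66.83 q [-0.03  0.66  1.46  0.    1.02  0.37]
```

>>> {"name": "drive_tool", "arguments": {
  "motion": [0,0,0,0,0,6,8,0,0,0,0,0,12,8,0,0,0,0,0,18,8,0,0,0,0,0,24,8,0,0,0,0,0,31,8,0,0,0,0,0,38,8,0,0,0,0,0,45,8,0,0,0,0,0,45,8]
}}

```text
t: 5.42
tcp_pos: [0.639, 0.0893, 0.1424]
tool_rot: [0.982, 0.19, 0.003, 0.001]
force: [-0.8, -0.7, 2.6]
finger_gap: 0.128
```

```bash
python3 - <<'E'
from h import *
delta([.638,.0902,.1415],-23);print(manip.sense()["ft_torque"])
W=cam("wrist"); save(W,"w4.png",(180,140,360,320),4)
E
```

```text
t 5.42 tcp [0.639  0.0893 0.1424] F [-0.8 -0.7  2.6] gap 10.9 shift [-0.6 -1.2  0.9] turn [ 4.000e-02 -3.200e-01  4.491e+01]
theta now 21.91 q [-0.03  0.66  1.46 -0.    1.02  1.15]
[-0.25094107  0.11132215 -0.0862982 ]
```

View pics/w4.png

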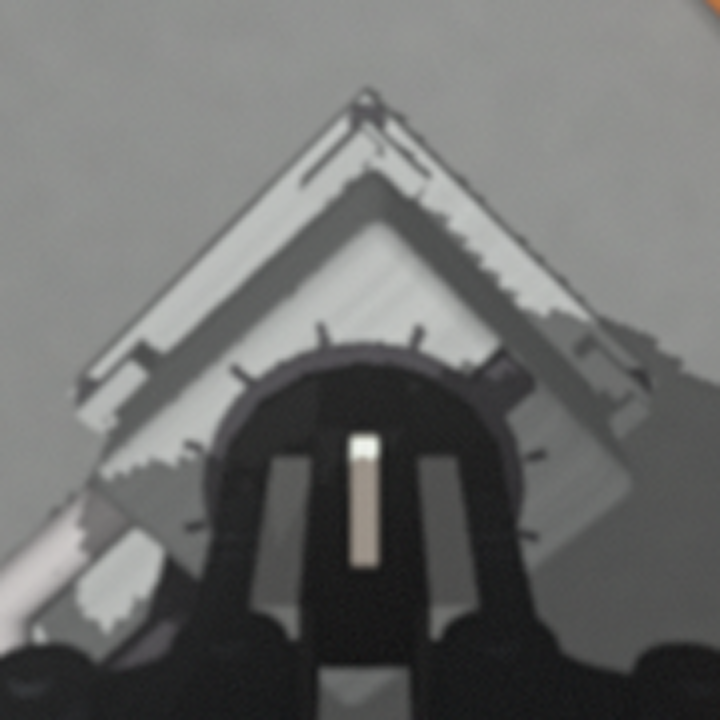

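The dial follows the gripper and the pointer is midway, with low forces. I'll continue another 45°.

>>> {"name": "drive_tool", "arguments": {
  "motion": [0,0,0,0,0,7,8,0,0,0,0,0,14,8,0,0,0,0,0,21,8,0,0,0,0,0,28,8,0,0,0,0,0,35,8,0,0,0,0,0,41,8,0,0,0,0,0,45,8,0,0,0,0,0,45,8]
}}

```text
t: 6.48
tcp_pos: [0.6391, 0.0888, 0.1424]
tool_rot: [0.98, -0.199, 0.003, 0.0]
force: [-0.7, -1.5, 1.6]
finger_gap: 0.131
```

```bash
python3 - <<'E'
from h import *
delta([.638,.0902,.1415],-23);print(manip.sense()["ft_torque"])
W=cam("wrist"); save(W,"w5.png",(180,140,360,320),4)
E
```

```text
t 6.47 tcp [0.6391 0.0888 0.1424] F [-0.7 -1.5  1.6] gap 11.2 shift [-1.5 -0.8  0.9] turn [-0.05 -0.31  0.06]
theta now -22.94 q [-0.03  0.66  1.46 -0.    1.02  1.94]
[-0.35286277  0.20869155 -0.08405481]
```

View pics/w5.png

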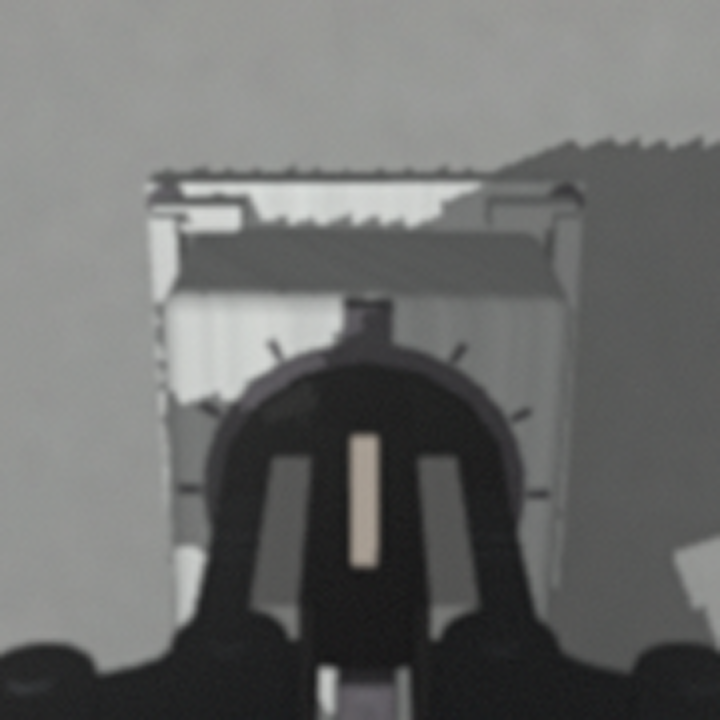

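The pointer lines up with the mark, at crop x 364 against 368. I'll release it, rise and look.

>>> {"name": "drive_tool", "arguments": {
  "motion": [0,0,0,0,0,0,25,0,0,0,0,0,0,25,0,0,0,0,0,0,25,0,0,-20,0,0,0,40,0,0,-50,0,0,0,70,0,0,-50,0,0,0,70,0,0,-50,0,0,0,70]
}}

```text
t: 7.4
tcp_pos: [0.6383, 0.0891, 0.1918]
tool_rot: [0.98, -0.199, 0.002, 0.0]
force: [0.4, -0.3, -0.4]
finger_gap: 0.817
```

```bash
python3 - <<'E'
from h import *
delta([.638,.0902,.1415],-23)
W=cam("wrist"); save(W,"w6.png"); save(W,"w6c.png",(180,140,360,320),4)
import pickle; pickle.dump(W,open("w6.pkl","wb"))
E
```

```text
t 7.4 tcp [0.6383 0.0891 0.1918] F [ 0.4 -0.3 -0.4] gap 69.8 shift [-0.9 -0.9 50.3] turn [-0.04 -0.25  0.08]
theta now -22.92 q [-0.03  0.6   1.42 -0.    1.12  1.94]
```

View pics/w6.png

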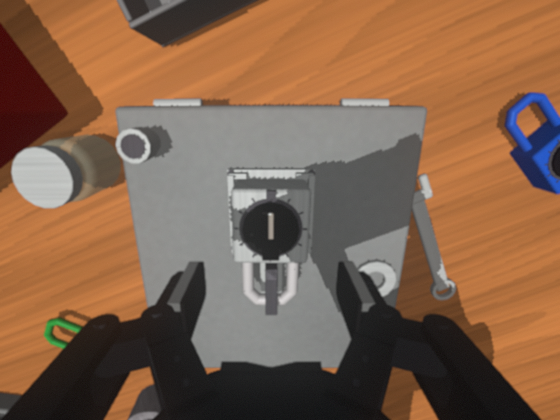

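View pics/w6c.png

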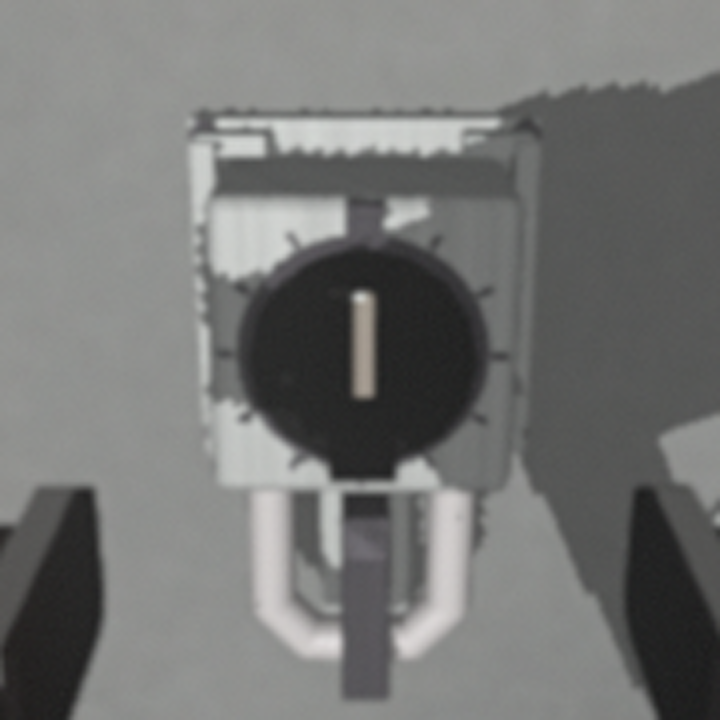

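```bash
python3 - <<'E'
from h import *
import pickle
W=pickle.load(open("w6.pkl","rb"))
c,s=np.cos(np.deg2rad(-22.9)),np.sin(np.deg2rad(-22.9)); O=np.array([.638,.0897])
def loc(p): d=p[:,:2]-O; return np.c_[c*d[:,0]+s*d[:,1],-s*d[:,0]+c*d[:,1]].round(4)
u=lambda p:uncrop(p,4,(180,140))
print("washer",loc(ray(W,[[377,280]],.094)))
print("face cor",loc(ray(W,u([[212,197],[518,197],[512,490],[215,490]]),.134)))
print("disc",loc(ray(W,u([[364,353]]),.138)),"bow end",loc(ray(W,u([[320,655],[405,655]]),.116)),"legs y",loc(ray(W,u([[253,540],[467,540]]),.116)))
print("armtip",loc(ray(W,u([[342,697],[388,697]]),.132)))
T=cam("top"); print("washerT",loc(ray(T,[[257.5,207.5]],.094)))
p=O+np.array([c,s])*-.056
delta([*p,.150],-22.9)
delta([*p,.103],-22.9)
E
```

```text
washer [[-0.0704 -0.1024]]
face cor [[ 0.0304  0.026 ]
 [ 0.0304 -0.0282]
 [-0.0282 -0.0295]
 [-0.0282  0.028 ]]
disc [[ 0.0022 -0.0009]] bow end [[-0.08   0.009]
 [-0.08  -0.01 ]] legs y [[-0.0505  0.023 ]
 [-0.0505 -0.0229]]
armtip [[-0.0785  0.0038]
 [-0.0785 -0.0059]]
washerT [[-0.0731 -0.101 ]]
t 7.5 tcp [0.6379 0.089  0.1911] F [0.  0.5 1.3] gap 70.1 shift [-56.3  -0.6  40.9] turn [-0.   -0.17 -0.03]
theta now -22.93 q [-0.03  0.6   1.42 -0.    1.12  1.94]
t 7.5 tcp [0.6379 0.089  0.1911] F [0.  0.5 1.3] gap 70.1 shift [-56.4  -0.6  87.9] turn [-0.   -0.17 -0.03]
theta now -22.93 q [-0.03  0.6   1.42 -0.    1.12  1.94]
```

>>> {"name": "drive_tool", "arguments": {
  "motion": [-40,0,0,0,0,0,70,-56,0,20,0,0,0,66,-56,0,50,0,0,0,66,-56,0,70,0,0,0,66,-56,0,70,0,0,0,66,-56,0,70,0,0,0,66]
}}

```text
t: 8.25
tcp_pos: [0.5868, 0.1107, 0.121]
tool_rot: [0.98, -0.199, 0.002, 0.0]
force: [0.8, 0.5, 0.0]
finger_gap: 0.775
```

```bash
python3 - <<'E'
from h import *
delta([.5864,.1115,.102],-22.9)
W=cam("wrist"); save(W,"w7.png",(140,140,400,400),2.3)
S=cam("side"); save(S,"s7.png",(160,150,270,260),5)
E
```

```text
t 8.25 tcp [0.5868 0.1107 0.121 ] F [0.8 0.5 0. ] gap 66.2 shift [-0.7 -0.6 19. ] turn [-0.01 -0.18 -0.03]
theta now -22.93 q [ 0.    0.63  1.6  -0.    0.91  1.97]
```

View pics/w7.png

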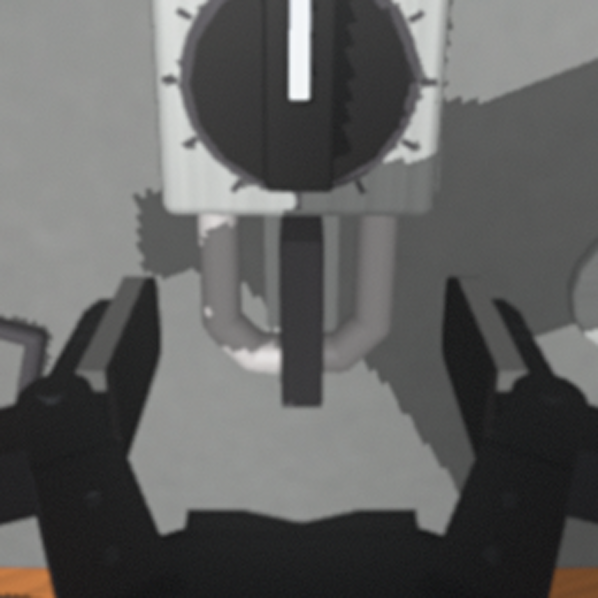

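View pics/s7.png

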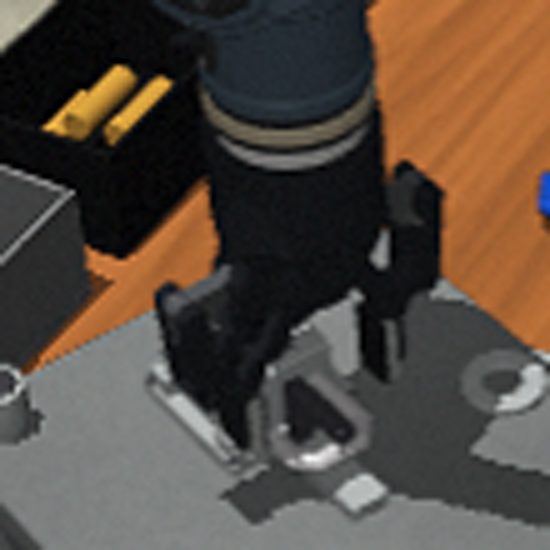

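```bash
python3 - <<'E'
from h import *
W=cam("wrist"); T=cam("top"); save(W,"w7f.png")
c,s=np.cos(np.deg2rad(-22.9)),np.sin(np.deg2rad(-22.9)); O=np.array([.638,.0897])
def loc(p): d=p[:,:2]-O; return np.c_[c*d[:,0]+s*d[:,1],-s*d[:,0]+c*d[:,1]].round(4)
print(loc(ray(W,uncrop([[45,335],[45,360]],2.3,(140,140)),.094)))
print(loc(ray(T,uncrop([[173,295],[138,278],[117,375]],3.7,(140,115)),.094)))
E
```

```text
[[-0.0848  0.0753]
 [-0.0936  0.0764]]
[[-0.0874  0.0727]
 [-0.0826  0.0983]
 [-0.1474  0.0911]]
```

The hex key's nearest point is at y = +73 mm in the lock frame, and the finger backs reach about 50 mm, so the way is clear. I'll descend and grip the legs.

>>> {"name": "drive_tool", "arguments": {
  "motion": [0,0,10,0,0,0,66,0,0,18,0,0,0,62,0,0,18,0,0,0,52,0,0,18,0,0,0,44,0,0,18,0,0,0,44,0,0,18,0,0,0,44,0,0,18,0,0,0,44],
  "force": 30
}}

```text
t: 9.32
tcp_pos: [0.5868, 0.1108, 0.1036]
tool_rot: [0.98, -0.199, 0.002, 0.0]
force: [-0.3, 0.6, -1.1]
finger_gap: 0.55
```

```bash
python3 - <<'E'
from h import *
delta([.5864,.1115,.102],-22.9)
W=cam("wrist"); save(W,"w8.png",(140,140,400,400),2.3)
S=cam("side"); save(S,"s8.png",(160,150,270,260),5)
E
```

```text
t 9.32 tcp [0.5868 0.1108 0.1036] F [-0.3  0.6 -1.1] gap 47.0 shift [-0.6 -0.5  1.6] turn [-0.03 -0.21 -0.03]
theta now -22.93 q [ 0.    0.66  1.61 -0.    0.87  1.97]
```

View pics/w8.png

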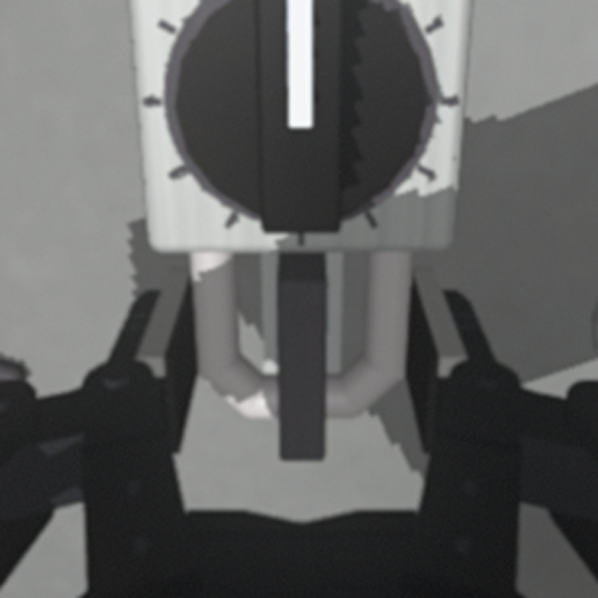

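View pics/s8.png

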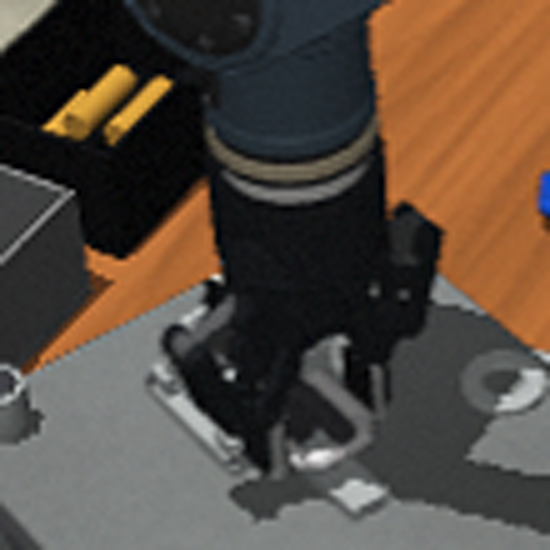

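The gap of 47 mm shows the legs are gripped. I'll pull along tool -x.

>>> {"name": "drive_tool", "arguments": {
  "motion": [-3,0,0,0,0,0,40,-7,0,0,0,0,0,40,-11,0,0,0,0,0,40,-15,0,0,0,0,0,40,-19,0,0,0,0,0,40,-23,0,0,0,0,0,40,-25,0,0,0,0,0,40,-25,0,0,0,0,0,40],
  "force": 40
}}

```text
t: 10.42
tcp_pos: [0.5636, 0.1207, 0.1037]
tool_rot: [0.98, -0.199, 0.002, 0.0]
force: [1.6, -0.3, -1.6]
finger_gap: 0.543
```

```bash
python3 - <<'E'
from h import *
delta([.5864,.1115,.102],-22.9)
W=cam("wrist"); save(W,"w9.png",(140,100,400,360),2.3)
E
```

```text
t 10.43 tcp [0.5636 0.1207 0.1037] F [ 1.6 -0.3 -1.6] gap 46.3 shift [24.6 -0.4  1.8] turn [-0.04 -0.21 -0.03]
theta now -22.93 q [ 0.02  0.64  1.67 -0.    0.84  1.99]
```

View pics/w9.png

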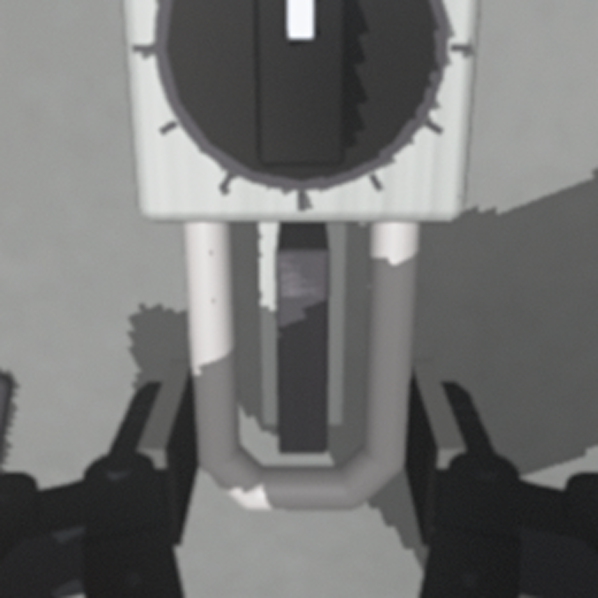

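The shackle is out and the bow (y about 470-505) lies beyond the staple tip (452). I'll nudge it 3 mm further to be sure it is at the end stop.

>>> {"name": "drive_tool", "arguments": {
  "motion": [-1.5,0,0,0,0,0,40,-3,0,0,0,0,0,40,-3,0,0,0,0,0,40]
}}

```text
t: 10.85
tcp_pos: [0.5636, 0.1208, 0.1038]
tool_rot: [0.98, -0.199, 0.005, 0.0]
force: [7.2, -5.3, -4.5]
finger_gap: 0.539
```

```bash
python3 - <<'E'
from h import *
delta([.5864,.1115,.102],-22.9)
W=cam("wrist"); save(W,"w10.png",(140,100,400,360),2.3)
E
```

```text
t 10.85 tcp [0.5636 0.1208 0.1038] F [ 7.2 -5.3 -4.5] gap 46.0 shift [24.6 -0.3  2. ] turn [-0.08 -0.53 -0.02]
theta now -22.92 q [ 0.02  0.63  1.67 -0.    0.83  1.99]
```

View pics/w10.png

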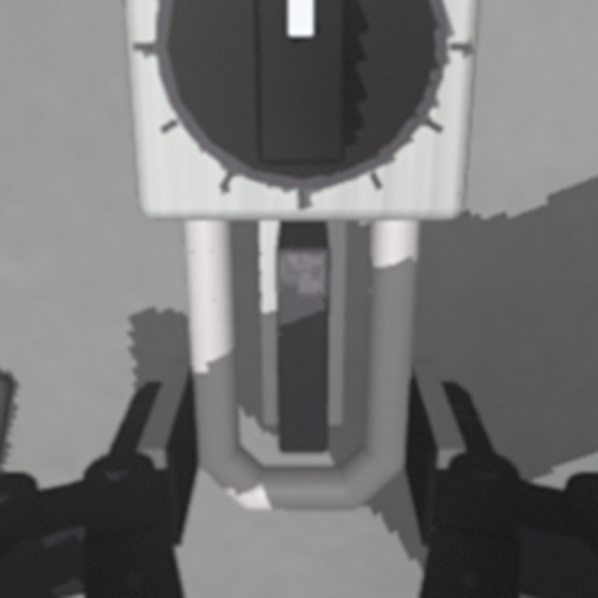

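The end stop is reached, with 9 N and no more travel. I'll release and rise.

>>> {"name": "drive_tool", "arguments": {
  "motion": [0,0,0,0,0,0,60,0,0,0,0,0,0,70,0,0,0,0,0,0,80,0,0,-30,0,0,0,85,0,0,-85,0,0,0,85,40,0,-90,0,0,0,85,80,0,-90,0,0,0,85,80,0,-90,0,0,0,85]
}}

```text
t: 11.9
tcp_pos: [0.6388, 0.0887, 0.1949]
tool_rot: [0.98, -0.199, 0.006, 0.0]
force: [-0.8, -0.5, -0.8]
finger_gap: 0.996
```

```bash
python3 - <<'E'
from h import *
delta([.635,.091,.112],-22.9)
W=cam("wrist"); save(W,"w11.png"); T=cam("top"); save(T,"t11.png",(140,115,310,275),3.7)
import pickle; pickle.dump(W,open("w11.pkl","wb"))
E
```

```text
t 11.9 tcp [0.6388 0.0887 0.1949] F [-0.8 -0.5 -0.8] gap 85.0 shift [-5.4 -0.4 82.8] turn [-0.13 -0.67 -0.11]
theta now -23.01 q [-0.03  0.59  1.42 -0.    1.12  1.94]
```

View pics/w11.png

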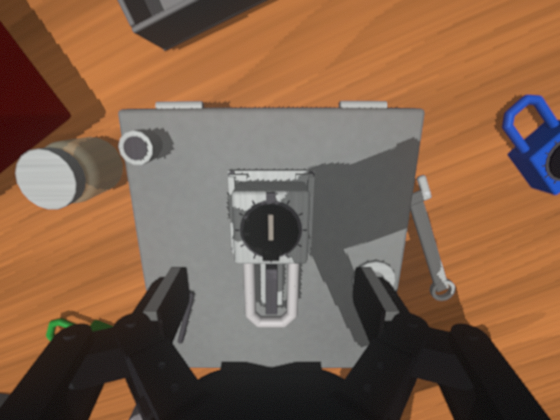

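The lock is open. I'll descend on the case with the jaws across lock y, 5 mm towards the shackle.

>>> {"name": "drive_tool", "arguments": {
  "motion": [-5,0,30,0,0,0,85,-5,0,60,0,0,0,85,-5,0,80,0,0,0,80,-5,0,89,0,0,0,75,-5,0,89,0,0,0,72,-5,0,89,0,0,0,72]
}}

```text
t: 12.75
tcp_pos: [0.6317, 0.092, 0.1058]
tool_rot: [0.98, -0.199, 0.004, 0.0]
force: [1.0, 0.5, 1.4]
finger_gap: 0.839
```

```bash
python3 - <<'E'
from h import *
delta([.635,.091,.105],-22.9)
W=cam("wrist"); save(W,"w12.png"); S=cam("side"); save(S,"s12.png",(160,150,270,260),5)
E
```

```text
t 12.75 tcp [0.6317 0.092  0.1058] F [1.  0.5 1.4] gap 71.6 shift [ 3.4 -0.4  0.9] turn [-0.08 -0.46 -0.02]
theta now -22.92 q [-0.03  0.7   1.5  -0.    0.93  1.94]
```

View pics/w12.png

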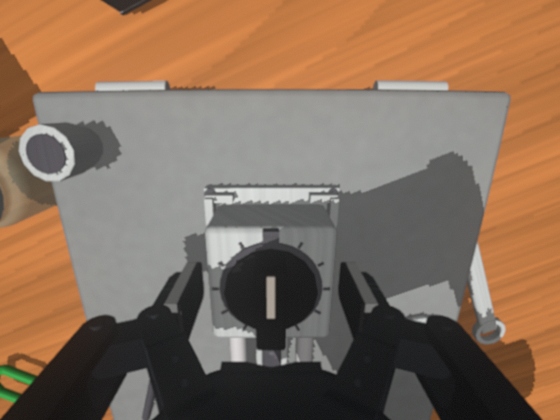

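View pics/s12.png

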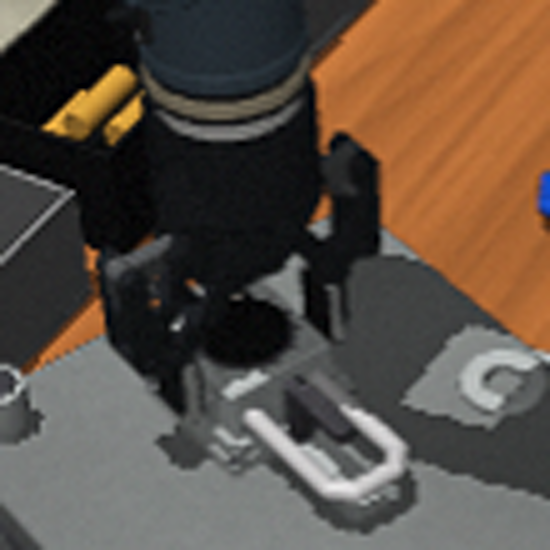

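>>> {"name": "drive_tool", "arguments": {
  "motion": [2,0,0,0,0,0,64,2,0,0,0,0,0,55,2,0,0,0,0,0,50,2,0,0,0,0,0,50,2,0,0,0,0,0,50,2,0,0,0,0,0,50],
  "force": 90
}}

```text
t: 13.6
tcp_pos: [0.6348, 0.0909, 0.1074]
tool_rot: [0.98, -0.199, 0.006, 0.0]
force: [-0.7, -1.1, 5.5]
finger_gap: 0.663
```

>>> {"name": "drive_tool", "arguments": {
  "motion": [0,0,-2,0,0,0,50,0,0,-5,0,0,0,50,0,0,-10,0,0,0,50,0,0,-16,0,0,0,50,0,0,-22,0,0,0,50,0,0,-28,0,0,0,50,0,0,-30,0,0,0,50]
}}

```text
t: 14.48
tcp_pos: [0.6347, 0.091, 0.1381]
tool_rot: [0.98, -0.199, 0.006, -0.0]
force: [0.3, -0.0, -5.2]
finger_gap: 0.663
```

```bash
python3 - <<'E'
from h import *
delta([.635,.091,.105],-22.9)
W=cam("wrist"); save(W,"w13.png"); S=cam("side"); save(S,"s13.png",(160,150,270,260),5)
E
```

```text
t 14.47 tcp [0.6347 0.091  0.1381] F [ 0.3 -0.  -5.2] gap 56.6 shift [-0.1 -0.  33.1] turn [-0.15 -0.69 -0.02]
theta now -22.93 q [-0.03  0.65  1.48 -0.    0.99  1.94]
```

View pics/w13.png

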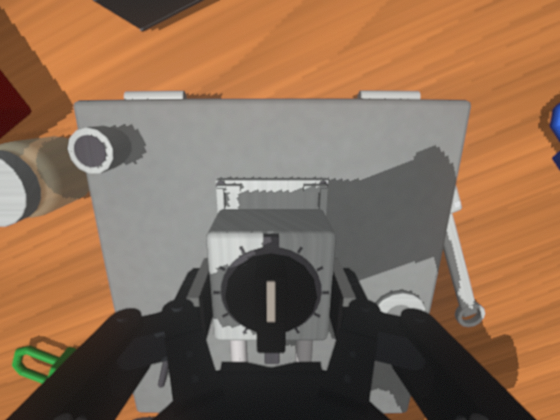

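View pics/s13.png

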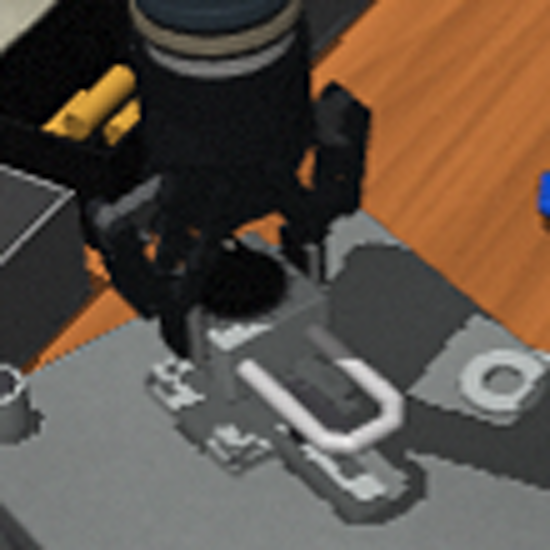

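The lock is lifted off the hasp, level, with about 5 N of weight on the wrist. I'll raise it another 100 mm.

>>> {"name": "drive_tool", "arguments": {
  "motion": [0,0,-10,0,0,0,50,0,0,-25,0,0,0,50,0,0,-42,0,0,0,50,0,0,-60,0,0,0,50,0,0,-76,0,0,0,50,0,0,-90,0,0,0,50,0,0,-98,0,0,0,50,0,0,-100,0,0,0,50]
}}

```text
t: 15.58
tcp_pos: [0.6336, 0.0912, 0.2383]
tool_rot: [0.98, -0.199, 0.006, -0.0]
force: [-0.5, 0.1, -4.9]
finger_gap: 0.663
```

>>> {"name": "drive_tool", "arguments": {
  "motion": [0,0,0,0,0,0,50,0,0,0,0,0,0,50,0,0,0,0,0,0,50,0,0,0,0,0,0,50]
}}

```text
t: 16.08
tcp_pos: [0.6335, 0.0912, 0.238]
tool_rot: [0.98, -0.199, 0.006, -0.0]
force: [1.0, 0.1, -5.6]
finger_gap: 0.661
```

```bash
python3 - <<'E'
from h import *
delta([.635,.091,.238],-22.9); print(abs(manip.sense()["qd"]).max())
W=cam("wrist"); save(W,"w14.png"); S=cam("side"); save(S,"s14.png",(100,60,340,330),2.2); save(cam("top"),"t14.png")
E
```

```text
t 16.07 tcp [0.6335 0.0912 0.238 ] F [ 1.   0.1 -5.6] gap 56.4 shift [ 1.5 -0.4  0. ] turn [-0.14 -0.67 -0.03]
theta now -22.93 q [-0.03  0.54  1.39 -0.    1.2   1.94]
0.0027130176176551474
```

View pics/w14.png

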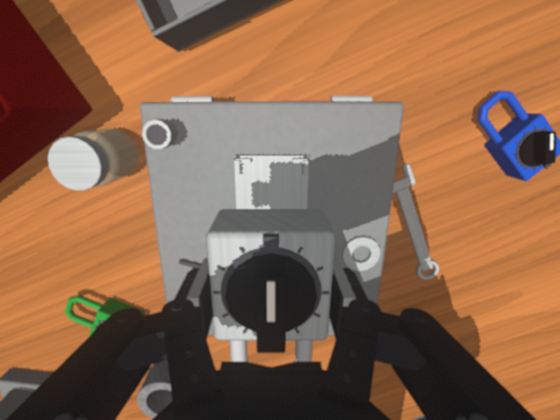

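View pics/s14.png

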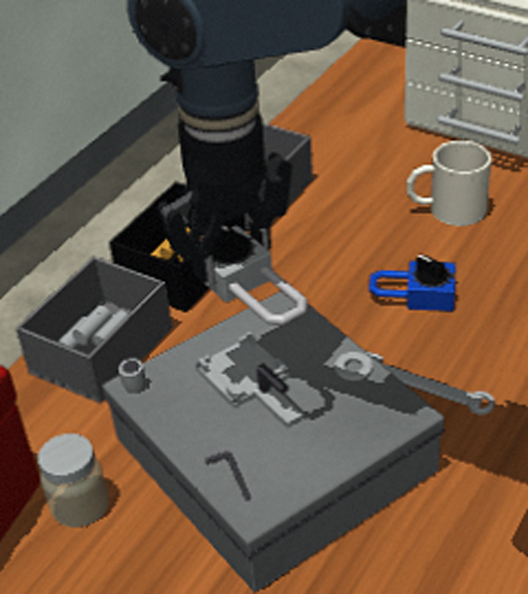

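View pics/t14.png

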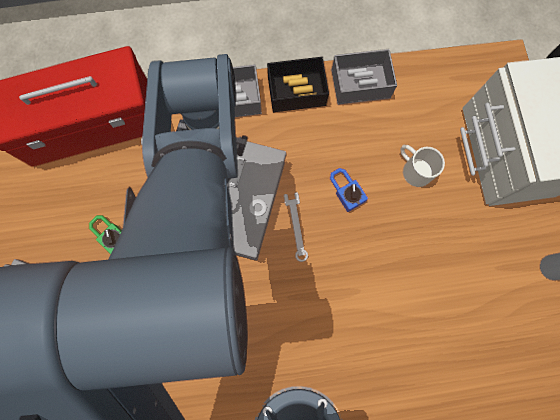

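The lock is held about 130 mm up, level and steady, with the shackle out and the other things in place. I'll hand it in.

```bash
python3 - <<'E'
from station import manip
print(manip.sign_off())
E
```

```text
the job is handed in; nothing more can be done
None
```

The lock is open, off the hasp and held in the gripper, and I handed the job in at about 16 s. No verdict was reported. I turned the dial 90° clockwise to the mark, pulled the shackle about 24–25 mm to its end stop and regripped the case to lift it straight up.

Last checks before handing in:
- **Height:** the lock is about 131 mm above where it lay, so its middle is about 247 mm above the bench.
- **Grip and stillness:** the finger opening is 56.4 mm at 90 N grip, about 5.5 N of weight hangs on the wrist, and joint speeds are below 0.003 rad/s.
- **Attitude:** the pictures show the dial up and about level, the shackle still out and the lock well clear of the box.
- **Other things:** the washer, socket, hex key, spanner, jar and mug looked unmoved in the final pictures. I only glimpsed the tape in the wrist view; nothing went near it.

One disagreement: the cameras' estimates of the lock position differed by 3–5 mm. I used the wrist view, and both the dial grip and the case grip came out centred.

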